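# Ready the sign-up clipboard at the prize-draw table

### The arm

A 6-joint arm with a two-finger parallel gripper is mounted at the origin on the work surface. World frame = base frame: x ahead of the robot, y to its left, z up, the work surface at z = 0. Lengths are in m, angles in rad, forces in N, time in s.
With the tool pointing down it reaches from about 0.35 to 0.95 m from the base axis. Payload 17.4 kg.
Tool frame: the origin (TCP) lies between the finger pads; the fingertips stand ahead of it and the grasp point (between the pads) lies 2 mm behind it (robot.tip_extent is the z of the fingertips in the tool frame, in m); z points along the fingers, y is the line along which they close (so a half turn about z gives the same grasp; the last joint's range is limited). The gripper opens to 93 mm and grips with 3 to 60 N. Pads are 15 mm wide; open, the fingers measure 128 mm over their backs; the gripper's body (75 mm by 188 mm) begins 65 mm behind the grasp point.
Start: joints at [-1.221, 0.116, 1.442, -0, 1.584, -0.038], TCP at [0.255, -0.625, 0.236] pointing down, gripper open.
Joint ranges: [-2.83, 2.83], [-0.83, 2.19], [0.07, 2.5], [-1.14, 4.28], [0.01, 3], [-2.97, 2.97]. Speed limits (rad/s): [1.89, 1.89, 2.22, 3.14, 3.14, 3.14].

### API

Orientations are given as a 3x3 rotation matrix whose columns are the frame's x, y, z axes.
In Python, from bench import robot, optics gives the robot as it stands.
- The arm moves only by the tool send_rows, never from a script. Its arguments are lists of equal length, an entry for each row: "slide": the shift along the tool's x, y, z in mm, a list of three; "spin": the turn about the tool's z in rad; "gripper": the gripper's target within -1 to 1 (shut at 1, half-way at 0, fully open at -1). In form: {"slide": [[dx, dy, dz], ...], "spin": [spin, ...], "gripper": [gripper, ...]}. A call has 1 to 20 rows; each row is the pose to reach, as a shift and turn from the pose commanded when the call began, along the tool's axes at that moment; what a row does not reach only later rows make up. A row lasts 1/10 s, in which the tool goes at most 50 mm and 8.59 degrees, less where a joint would pass 70% of its speed; a pose out of reach is approached as far as the arm can. A call with a gripper value outside its range is refused whole. The fingers move at their own pace and stop on an object; "squeeze" is the grip in N (left out, the last holds). Time passes only in rows, so rows that repeat a pose let the fingers close. It gives the time, the measured TCP pose, the force, the opening and the grip force at its end, in the units of the state.
- robot.state(): the state, without advancing time (a new reading comes with each control period).
- optics.snapshot(name): name is "scene" or "side" or "wrist"; returns a dict with "frame" (384x512x3 uint8, blue, green, red), "fx", "fy", "cx", "cy" (pixels), "extrinsics" (4x4, takes a point from camera to world coordinates); the wrist camera has in their place "T_tool_cam" (4x4, takes a point from camera to tool coordinates, whose origin is the TCP and whose axes are the flange's). Camera axes: x right, y up, looking along -z (the intrinsics and any distortion apply to the point x, -y, -z); pixel columns grow to the right and rows downward; lengths in m; the calibration is good to about 2 mm. A picture is of the moment at which its call begins: read the wrist's pose just before it. There is no depth.
- robot.finish_job(): hands the job in; it is judged then, once.
The state is a dict: "t": time; "q": joint angles; "dq": joint speeds; "joint_efforts": joint torques, N m; "tool_pos": TCP position; "tool_rot": TCP orientation; "ft_force": force on the tool from outside, world axes, zero at the start; "wrist_torque": the same for the moment, N m; "gripper_width": finger opening in m; "finger_force": force on a finger pad.
Only numpy, scipy, OpenCV 4.12 (cv2) and the standard library are available. Lean on these libraries where they do the work, as an engineer would, in place of code of your own. Each camera call takes 0.05 s, during which the arm holds its last target. There are 200 camera calls.

### The job

The sign-up clipboard has been pushed in under the display riser. Press down on the part that sticks out and slide it towards you, flat on the table, until its clip end lies a few centimetres in front of the riser and it sits square to the riser; then pick up the blue marker and lay it on the sheet, wholly on the clipboard and clear of the clip. Set the marker down rather than dropping it, and leave everything else on the table where it is.

Things in the scene. Friction and masses are not known exactly. Their poses are not given: they have to be found in the camera images.
- riser: Low plywood display riser, fixed: 200 mm deep (its x), 400 wide (its y), 65 high; a 12 mm top on two 12 mm end panels, open between them at the front and back (53 mm high inside). Origin on the table at its centre; +x points away from the robot, within 8 degrees of straight ahead; its front face is at x = -100 mm. A 16 mm stack of leaflets and a small tin stand on it.
- clipboard: Loose A5 hardboard clipboard with a white sheet, flat on the table: 230 mm long (its x), 160 wide (its y), 4 thick, 0.2 kg. Origin at the centre of its underside. Steel clip at x = 84 to 114 mm, 14 mm high, 90 wide. The plain -x end sticks out of the riser 90 to 125 mm, up to 12 degrees askew. Friction on the table about 0.35: shut fingertips pressing 8 to 20 N on its centre line near the plain end hold it and steer it.
- writing_end (a point): Middle of the clipboard's plain end edge, on its top face: 115 mm from its centre along its -x, 4 mm above its underside; the end nearest the robot.
- clip_end_left (a point): Corner of the clipboard at its clip end, +y side (115, 80, 2 mm in its frame).
- clip_end_right (a point): Corner of the clipboard at its clip end, -y side (115, -80, 2 mm in its frame).
- blue_marker: Loose marker pen, white hexagonal barrel with a blue cap: 140 mm long (along its x, cap towards +x), 16 mm across its flats, 25 g, lying on the table on a flat at the left or the right of the clipboard. Origin at mid-length on its underside as it first lies, its centre line 8 mm above.
- blue_cap_tip (a point): Cap end of the blue marker, on its centre line (70 mm from its middle).
- blue_tail (a point): Tail end of the blue marker, on its centre line (70 mm from its middle).
- red_marker: The same marker with a red cap, on the other side of the clipboard; leave it.
- ticket_reel: Orange reel of raffle tickets lying flat, 70 mm across, 30 mm high, beside the clipboard's path; origin at the centre of its underside.
- desk_bell: Chrome desk bell on a black base, 74 mm across, 53 mm high, on the other side of the clipboard's path; origin at the centre of its underside.
- gold_tin: Small open tin, 72 mm across, 58 mm high, standing on top of the riser; origin at the centre of its underside.
- stapler: Black stapler, 135 mm by 36 mm, 55 mm high, far right; origin at the centre of its underside.
- water_bottle: Water bottle, 62 mm across, 200 mm high, left of the riser; origin at the centre of its underside.
There are look-alikes about, which are no part of the job. Leave any black or turquoise look-alike of the blue_marker alone.

How it is judged:
By the outcome, as a careful person would: the job done as asked, in the order asked, and still so for the second after the job is handed in, with the robot touching nothing.
It also fails if it takes over 58 s, if anything falls off the work surface, if the arm or the gripper's body presses on something with over 40 N, if the wrist force passes 120 N, or if a joint passes its speed limit or range.

## Working session

There is one attempt and no reset: what is moved stays moved. The work goes in short steps, Python scripts to look and compute and a tool call to move; the robot and the scene stay as the last step left them, time stands still between calls to the robot, and variables do not carry over. Pictures are saved under pics/ and viewed, at most 10 in all, crops included, and the job is handed in when it is done.

Besides the shell and the picture viewer there is one more tool, called after "Request:" as name(argument=value, ...), one argument or row to a line, values as JSON. send_rows: Moves the arm, as the interface text tells. Its arguments: {"type":"object","properties":{"slide":{"type":"array"},"spin":{"type":"array"},"gripper":{"type":"array"},"squeeze":{"type":"number"}},"required":["slide","spin","gripper"]}

```bash
ls; mkdir -p pics; python3 - <<'E'
from bench import robot, optics
import cv2,pickle,numpy as np
d={}
for n in("scene","side"):
    s=optics.snapshot(n); d[n]=s; cv2.imwrite(f"pics/{n}0.png",s["frame"]); print(n,{k:(np.round(v,3).tolist() if k=="extrinsics" else v) for k,v in s.items() if k!="frame"})
pickle.dump(d,open("s0.pkl","wb"))
st=robot.state(); print(st); print(robot.tip_extent)
E
```

```text
pics
scene {'fx': 352.7845906237684, 'fy': 352.7845906237684, 'cx': 255.0168293325643, 'cy': 190.76172059104005, 'extrinsics': [[0.839, -0.411, 0.357, 0.86], [0.544, 0.618, -0.567, -0.617], [0.013, 0.67, 0.742, 0.823], [0.0, 0.0, 0.0, 1.0]]}
side {'fx': 388.964039108712, 'fy': 388.964039108712, 'cx': 259.08549971424895, 'cy': 187.06442152057446, 'extrinsics': [[-0.914, 0.194, -0.357, 0.026], [-0.406, -0.48, 0.778, 1.026], [-0.02, 0.856, 0.517, 0.797], [0.0, 0.0, 0.0, 1.0]]}
{'t': 0.1, 'q': array([-1.22079943e+00,  1.16448922e-01,  1.44220072e+00, -2.85077684e-05,
        1.58399384e+00, -3.77603198e-02]), 'dq': array([ 0.00060279, -0.00142495, -0.00166078,  0.0004018 , -0.00090687,
        0.00014905]), 'joint_efforts': array([ 2.24038362e-03, -7.22889519e+01, -6.23862648e+01,  7.82033242e-02,
        2.27449456e-02, -6.99724728e-05]), 'tool_pos': array([ 0.25517885, -0.62472921,  0.23497024]), 'tool_rot': array([[ 9.25759554e-01,  3.78112548e-01, -3.87100477e-04],
       [ 3.78112746e-01, -9.25759038e-01,  9.77345430e-04],
       [ 1.11848056e-05, -1.05115449e-03, -9.99999447e-01]]), 'ft_force': array([-0.0175011 ,  0.18434965, -0.00179696]), 'wrist_torque': array([-0.01884555,  0.02506309, -0.01616657]), 'finger_force': 0.0, 'gripper_width': 0.09310642379841426}
0.017
```

View pics/scene0.png

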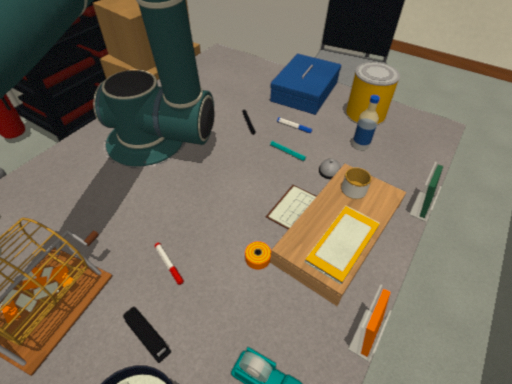

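View pics/side0.png

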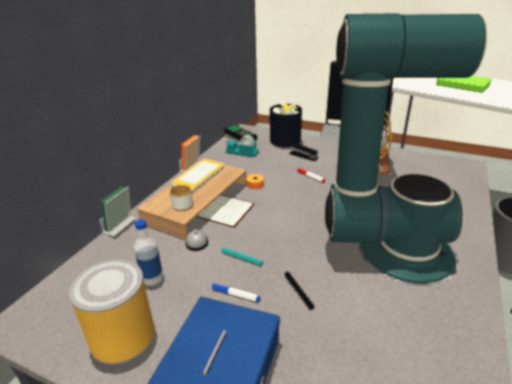

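The scene view shows the blue marker at (278,120)-(312,130), the clipboard's exposed part at (267,218)/(295,187)/(285,237), the reel at (258,255) and the bell at (329,169). The riser's front top edge runs from (344,166) to about (273,252). In the side view the blue marker is at (212,287)-(259,298), with the turquoise one nearer the bell.

```bash
cat > h.py <<'E'
import numpy as np,cv2
from bench import robot,optics
def cast(s,uv,z,T=None):
    T=np.array(s["extrinsics"] if T is None else T)
    uv=np.atleast_2d(np.array(uv,float))
    d=np.c_[(uv[:,0]-s["cx"])/s["fx"],-(uv[:,1]-s["cy"])/s["fy"],-np.ones(len(uv))]@T[:3,:3].T
    o=T[:3,3]
    return o+d*((z-o[2])/d[:,2])[:,None]
def wrist(name):
    st=robot.state(); s=optics.snapshot("wrist")
    W=np.eye(4);W[:3,:3]=st["tool_rot"];W[:3,3]=st["tool_pos"]
    s["T"]=W@np.array(s["T_tool_cam"]); cv2.imwrite(f"pics/{name}.png",s["frame"]); return s,st
def totool(st,p):  # world offset -> tool mm
    return np.round(1000*np.array(st["tool_rot"]).T@(np.array(p)-st["tool_pos"]),1)
E
python3 - <<'E'
from h import *
import pickle
d=pickle.load(open("s0.pkl","rb"));a=d["scene"];b=d["side"]
p=lambda n,s,uv,z:print(n,cast(s,uv,z)[:,:2].round(3).tolist())
p("blue",a,[(278,120),(312,130)],.008);p("blue side",b,[(259,298),(212,287)],.008)
p("board",a,[(267,218),(295,187)],.004);p("board side",b,[(253,206),(234,225)],.004)
p("riser",a,[(344,166),(405,190),(273,252)],.065)
p("reel",a,[(258,250)],.03);p("bell",a,[(329,175)],0.01);p("turq",a,[(270,143),(305,159)],.008);p("black",a,[(244,110),(253,134)],.008)
p("red",a,[(155,243),(181,282)],.008)
s=optics.snapshot("wrist");print(np.round(s["T_tool_cam"],3),s["fx"],s["cx"],s["cy"])
E
```

```text
blue [[0.343, 0.359], [0.479, 0.377]]
blue side [[0.339, 0.361], [0.475, 0.375]]
board [[0.554, -0.061], [0.563, 0.093]]
board side [[0.54, -0.037], [0.551, 0.093]]
riser [[0.669, 0.203], [0.859, 0.208], [0.645, -0.186]]
reel [[0.599, -0.182]]
bell [[0.632, 0.196]]
turq [[0.388, 0.227], [0.53, 0.222]]
black [[0.2, 0.34], [0.31, 0.236]]
red [[0.345, -0.307], [0.481, -0.356]]
[[-0.     0.963  0.27   0.074]
 [ 1.     0.    -0.    -0.001]
 [-0.001  0.27  -0.963 -0.148]
 [ 0.     0.     0.     1.   ]] 302.5077717591533 253.28356964606036 187.3723974415258
```

Request:
send_rows(
  slide=[
    [471,-505,-100],
    [471,-505,-100],
    [471,-505,-100],
    [471,-505,-100],
    [471,-505,-100],
    [471,-505,-100],
    [471,-505,-100],
    [471,-505,-100],
    [471,-505,-100],
    [471,-505,-100],
    [471,-505,-100],
    [471,-505,-100],
    [471,-505,-100],
    [471,-505,-100],
    [471,-505,-100],
    [471,-505,-100],
    [471,-505,-100],
    [471,-505,-100],
  ],
  spin=[0.45,0.45,0.45,0.45,0.45,0.45,0.45,0.45,0.45,0.45,0.45,0.45,0.45,0.45,0.45,0.45,0.45,0.45],
  gripper=[1,1,1,1,1,1,1,1,1,1,1,1,1,1,1,1,1,1],
)

```text
t: 1.95
tool_pos: [0.5, 0.0196, 0.3356]
tool_rot: [[0.998, -0.064, -0.0], [-0.064, -0.998, -0.0], [-0.0, 0.0, -1.0]]
ft_force: [-0.1, 0.4, -0.1]
gripper_width: 0.0006
finger_force: 0.0
```

```bash
python3 - <<'E'
from h import *
import pickle
s,st=wrist("w1");pickle.dump((s,st),open("w1.pkl","wb"));print(st["t"],st["tool_pos"],st["tool_rot"][:,0],st["gripper_width"],st["ft_force"])
E
```

```text
1.95 [0.50001727 0.01959371 0.33555217] [ 9.97959345e-01 -6.38524873e-02 -7.92625266e-05] 0.0005827731287884617 [-0.12723862  0.39699497 -0.07809823]
```

View pics/w1.png

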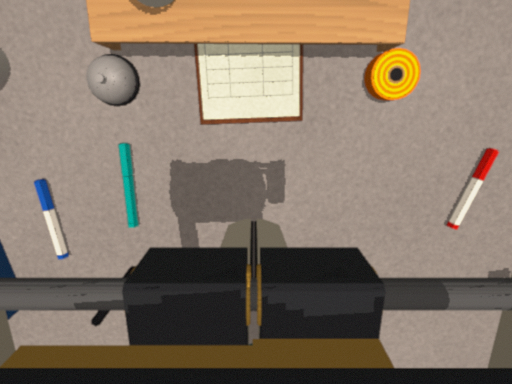

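The wrist view shows the board's plain-end corners at (202,124) and (302,118). The riser's front edge runs (92,42)-(404,44), the bell is at (112,79) and the reel at (396,74). The blue marker runs from (41,181) at the cap to (63,257), and the turquoise one is at (125,143)-(132,226).

```bash
python3 - <<'E'
from h import *
import pickle
s,st=pickle.load(open("w1.pkl","rb"))
f=s["frame"].astype(int)
# lower boundary of riser front face per column (wood -> dark/gray): wood has R-B large
wood=(f[:,:,2]-f[:,:,0]>55)
P=[]
for u in list(range(120,190,5))+list(range(310,365,5)):
    v=np.where(wood[:70,u])[0]
    if len(v):P.append((u,v.max()+1))
e=cast(s,P,.053,s["T"]);k=np.polyfit(e[:,1],e[:,0],1);print("riser front x=%.4f%+.4f*y, yaw deg %.2f"%(k[1],k[0],-np.degrees(np.arctan(k[0]))),np.std(np.polyval(k,e[:,1])-e[:,0]))
# board: dark brown/white region not gray
hsv=cv2.cvtColor(s["frame"],cv2.COLOR_BGR2HSV)
m=((f.min(2)>165)|((f[:,:,2]-f[:,:,0]>35)&(f[:,:,2]<140))).astype(np.uint8)
m[:50]=0;m[140:]=0;m[:,:185]=0;m[:,320:]=0
m=cv2.morphologyEx(m,cv2.MORPH_CLOSE,np.ones((5,5)))
c=max(cv2.findContours(m,0,2)[0],key=cv2.contourArea)
ap=cv2.approxPolyDP(c,4,True)[:,0];print(ap.tolist());print(cast(s,ap,.004,s["T"])[:,:2].round(4).tolist())
print("blue",cast(s,[(41,181),(64,257)],.008,s["T"])[:,:2].round(3).tolist(),"turq",cast(s,[(124,143),(132,226)],.008,s["T"])[:,:2].round(3).tolist())
print("bell,reel",cast(s,[(112,82),(394,76)],.02,s["T"])[:,:2].round(3).tolist())
E
```

```text
riser front x=0.6469+0.0682*y, yaw deg -3.90 0.0003955150591660598
[[195, 50], [201, 124], [302, 119], [302, 50], [299, 57], [198, 56]]
[[0.6527, 0.0953], [0.5466, 0.0983], [0.5441, -0.0588], [0.6427, -0.0608], [0.6335, -0.0562], [0.6443, 0.0918]]
blue [[0.473, 0.367], [0.336, 0.361]] turq [[0.525, 0.221], [0.386, 0.233]]
bell,reel [[0.615, 0.218], [0.597, -0.19]]
```

Request:
send_rows(
  slide=[
    [70,-4,250],
    [70,-4,250],
    [70,-4,250],
    [70,-4,250],
    [70,-4,250],
    [70,-4,250],
    [70,-4,290],
    [70,-4,305],
    [70,-4,309],
    [70,-4,311],
    [70,-4,312],
    [70,-4,313],
    [70,-4,313],
  ],
  spin=[-0.043,-0.043,-0.043,-0.043,-0.043,-0.043,-0.043,-0.043,-0.043,-0.043,-0.043,-0.043,-0.043],
  gripper=[1,1,1,1,1,1,1,1,1,1,1,1,1],
  squeeze=20,
)

```text
t: 3.3
tool_pos: [0.5707, 0.0204, 0.0235]
tool_rot: [[1.0, -0.019, 0.001], [-0.019, -1.0, 0.0], [0.001, -0.0, -1.0]]
ft_force: [-0.1, 0.5, 0.1]
gripper_width: 0.0006
finger_force: 0.0
```

Request:
send_rows(
  slide=[
    [0,0,1],
    [0,0,2],
    [0,0,2.5],
    [0,0,2.5],
  ],
  spin=[0,0,0,0],
  gripper=[1,1,1,1],
)

```text
t: 3.7
tool_pos: [0.5707, 0.0204, 0.0212]
tool_rot: [[1.0, -0.019, 0.001], [-0.019, -1.0, -0.0], [0.001, 0.0, -1.0]]
ft_force: [-4.6, -0.0, 11.9]
gripper_width: 0.0001
finger_force: 6.1
```

Request:
send_rows(
  slide=[
    [-4,0,0],
    [-10,-0.5,0],
    [-18,-1,0],
    [-26,-1.3,0],
    [-34,-1.7,0],
    [-40,-2,0],
    [-40,-2,0],
  ],
  spin=[0.005,0.01,0.015,0.02,0.025,0.03,0.03],
  gripper=[1,1,1,1,1,1,1],
)

```text
t: 4.4
tool_pos: [0.5306, 0.0232, 0.0212]
tool_rot: [[0.999, -0.049, 0.002], [-0.049, -0.999, 0.0], [0.002, -0.0, -1.0]]
ft_force: [-4.9, -0.5, 11.7]
gripper_width: 0.0004
finger_force: 5.6
```

```bash
cat > board.py <<'E'
from h import *
import sys
# scene-camera view of the sheet/board outline
s=optics.snapshot("scene");n=sys.argv[1]
cv2.imwrite(f"pics/{n}.png",cv2.resize(s["frame"][110:310,200:420],None,fx=2.7,fy=2.7,interpolation=cv2.INTER_CUBIC))
E
python3 board.py b1
```

```text
(no output)
```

View pics/b1.png

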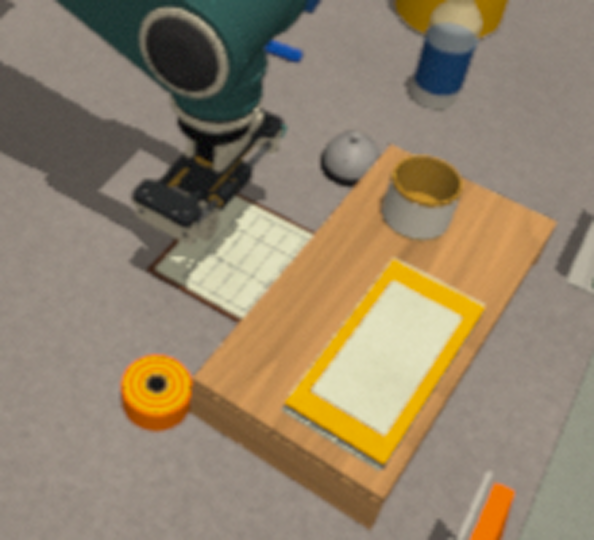

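The crop shows the board following the fingers: its plain right corner is at crop (150,268), which is scene (256,209). Nothing else has moved.

Request:
send_rows(
  slide=[
    [-4,0,0],
    [-10,0,0],
    [-18,-0.4,0],
    [-26,-0.5,0],
    [-34,-0.7,0],
    [-42,-0.8,0],
    [-50,-1,0],
    [-58,-1,0],
    [-66,-1.3,0],
    [-74,-1.4,0],
    [-80,-1.5,0],
    [-80,-1.5,0],
  ],
  spin=[0.0,0.005,0.01,0.015,0.018,0.018,0.018,0.018,0.018,0.018,0.018,0.018],
  gripper=[1,1,1,1,1,1,1,1,1,1,1,1],
)

```text
t: 5.65
tool_pos: [0.4508, 0.0286, 0.0212]
tool_rot: [[0.998, -0.067, 0.002], [-0.067, -0.998, 0.0], [0.002, -0.0, -1.0]]
ft_force: [-4.1, 0.5, 12.2]
gripper_width: 0.0003
finger_force: 6.0
```

```bash
python3 - <<'E'
from h import *
import pickle
s,st=wrist("w2");pickle.dump((s,st),open("w2.pkl","wb"));print(st["t"],st["tool_pos"],st["ft_force"])
c=optics.snapshot("scene")["frame"][110:310,200:420]
cv2.imwrite("pics/w2c.png",np.hstack([cv2.resize(s["frame"],(400,300)),cv2.resize(c,(330,300))]))
E
```

```text
5.65 [0.45082486 0.02863639 0.02120316] [-4.09034575  0.54515861 12.18909587]
```

View pics/w2c.png

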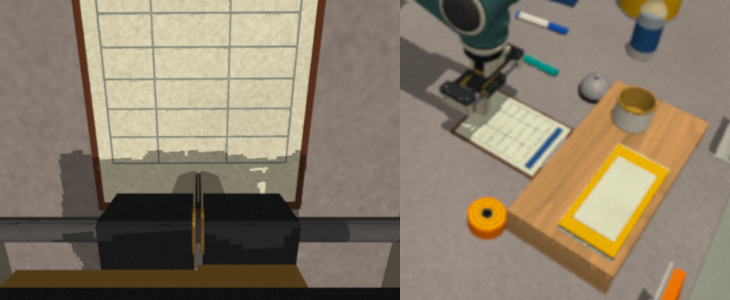

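The wrist view shows the board nearly aligned with the tool, edges at about x=75-103 and 300-325. In the scene view the clip (blue bar) is just emerging from the riser, and the reel, bell and turquoise marker are untouched.

```bash
cat > edge.py <<'E'
from h import *
def sheetedges(s,rows,z=.004):
    """left/right outer board edges by row: brown border outside sheet"""
    f=s["frame"].astype(int); brown=(f[:,:,2]-f[:,:,0]>35)&(f[:,:,2]<150)
    L=[];R=[]
    for v in rows:
        u=np.where(brown[v])[0]
        l=u[u<256];r=u[u>256]
        if len(l) and len(r): L.append((l.min(),v));R.append((r.max()+1,v))
    out=[]
    for P in(L,R):
        e=cast(s,P,z,s["T"]);k=np.polyfit(e[:,0],e[:,1],1);out.append((np.degrees(np.arctan(k[0])).round(2),np.round(np.polyval(k,.5),4),np.std(np.polyval(k,e[:,0])-e[:,1]).round(4)))
    return out
E
python3 - <<'E'
from edge import *
import pickle
s,st=pickle.load(open("w2.pkl","rb"));print(sheetedges(s,range(20,190,6)))
E
```

```text
[(np.float64(-3.65), np.float64(0.104), np.float64(0.0002)), (np.float64(-3.46), np.float64(-0.0542), np.float64(0.0002))]
```

Request:
send_rows(
  slide=[
    [-4,0,0],
    [-10,0,0],
    [-18,0,0],
    [-26,0,0],
    [-34,0,0],
    [-40,0,0],
    [-42,0,0],
    [-42,0,0],
    [-42,0,-3],
    [-42,0,-40],
    [-42,0,-80],
    [-20,0,-130],
    [60,0,-180],
    [60,0,-230],
    [60,0,-280],
    [60,0,-310],
    [60,0,-310],
  ],
  spin=[0.002,0.004,0.006,0.006,0.006,0.006,0.006,0.006,0.006,0.006,0.006,0.006,0.006,0.006,0.006,0.006,0.006],
  gripper=[1,1,1,1,1,1,1,1,1,1,1,1,1,1,1,1,1],
)

```text
t: 7.45
tool_pos: [0.5116, 0.0245, 0.3355]
tool_rot: [[0.997, -0.073, 0.006], [-0.073, -0.997, -0.0], [0.006, -0.0, -1.0]]
ft_force: [0.0, 0.1, 0.2]
gripper_width: 0.0002
finger_force: 0.0
```

```bash
python3 - <<'E'
from h import *
import pickle
s,st=wrist("w3");pickle.dump((s,st),open("w3.pkl","wb"));print(st["t"],st["tool_pos"],st["tool_rot"][:,0],st["ft_force"])
E
```

```text
7.45 [0.51157962 0.0244986  0.33548323] [ 0.99730437 -0.07316469  0.00556073] [0.0251985  0.07324817 0.2144616 ]
```

View pics/w3.png

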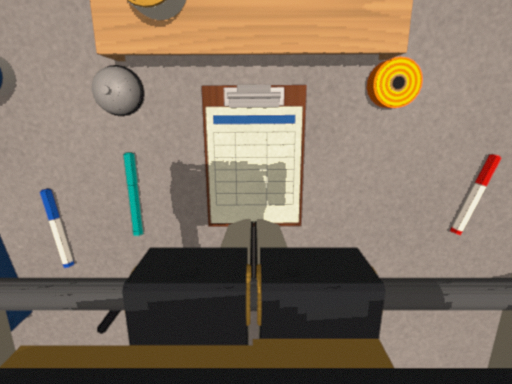

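The board is fully out: clip-end corners at (203,86) and (306,84), riser front edge along row 53, sheet from row 107 to 225. The blue marker runs from (45,190) at the cap to (69,266), and the rest is in place.

```bash
python3 - <<'E'
from edge import *
import pickle
s,st=pickle.load(open("w3.pkl","rb"));T=s["T"];f=s["frame"].astype(int)
print(sheetedges(s,range(110,200,6))[:0])
brown=(f[:,:,2]-f[:,:,0]>35)&(f[:,:,2]<150)
brown[:,:190]=0;brown[:,320:]=0;brown[:75]=0;brown[235:]=0
m=cv2.morphologyEx(brown.astype(np.uint8),cv2.MORPH_OPEN,np.ones((2,2)))
pts=np.argwhere(m)[:,::-1]
w=cast(s,pts,.004,T)[:,:2].astype(np.float32)
r=cv2.minAreaRect(w*1000);print("board",r)
wood=(f[:,:,2]-f[:,:,0]>55)
P=[(u,np.where(wood[:80,u])[0].max()+1) for u in list(range(120,195,5))+list(range(310,365,5))]
e=cast(s,P,.053,T);k=np.polyfit(e[:,1],e[:,0],1);print("riser",k,-np.degrees(np.arctan(k[0])))
L=[];R=[]
for v in range(110,215,5):
    u=np.where(m[v])[0];L.append((u.min(),v));R.append((u.max()+1,v))
for Q in(L,R):
    q=cast(s,Q,.004,T);print(np.degrees(np.arctan(np.polyfit(q[:,0],q[:,1],1)[0])))
print("corners",cast(s,[(203,86),(306,84)],.004,T)[:,:2].round(4).tolist())
# blue marker: cap & barrel by colour
hsv=cv2.cvtColor(s["frame"],cv2.COLOR_BGR2HSV)
b=((cv2.inRange(hsv,(105,120,60),(125,255,255))>0)|(f.min(2)>150)).astype(np.uint8)
b[:180]=0;b[275:]=0;b[:,:36]=0;b[:,80:]=0
c=max(cv2.findContours(b,0,2)[0],key=cv2.contourArea);rr=cv2.minAreaRect(c);print(rr)
q=cast(s,cv2.boxPoints(rr),.010,T)[:,:2];c=q.mean(0);l=sorted([q[0]-q[1],q[1]-q[2]],key=np.linalg.norm)
print("marker",c,np.linalg.norm(l[1]),np.degrees(np.arctan2(l[1][1],l[1][0])))
E
```

```text
[]
board ((496.64508056640625, 22.87591552734375), (159.6764373779297, 229.99588012695312), 86.29803466796875)
riser [0.06852521 0.64658868] -3.9200773344931155
-3.108936383798138
-3.9170192610003753
corners [[0.6164, 0.0931], [0.6078, -0.0619]]
((56.27648162841797, 227.8031463623047), (80.65254211425781, 11.962255477905273), 72.9794692993164)
marker [0.40585389 0.36538533] 0.14062562400823872 2.514312752743339
```

```bash
python3 - <<'E'
from h import *
import pickle
d=pickle.load(open("s0.pkl","rb"));a=d["scene"];b=d["side"]
print(cast(a,[(271,104),(309,111),(341,75)],0)[:,:2].round(3).tolist())
print("top, z=.06/.08/.1",[cast(a,[(271,88),(310,96)],z)[:,:2].round(3).tolist() for z in(.06,.08,.1)])
print([cast(b,[(200,298),(281,315)],z)[:,:2].round(3).tolist() for z in(.06,.08,.1)])
s=optics.snapshot("scene");cv2.imwrite("pics/box.png",cv2.resize(s["frame"][40:170,230:400],None,fx=4,fy=4))
E
```

```text
[[0.261, 0.445], [0.411, 0.488], [0.405, 0.814]]
top, z=.06/.08/.1 [[[0.247, 0.461], [0.401, 0.498]], [[0.263, 0.433], [0.414, 0.469]], [[0.279, 0.405], [0.426, 0.439]]]
[[[0.454, 0.462], [0.249, 0.433]], [[0.442, 0.477], [0.242, 0.449]], [[0.431, 0.493], [0.236, 0.465]]]
```

View pics/box.png

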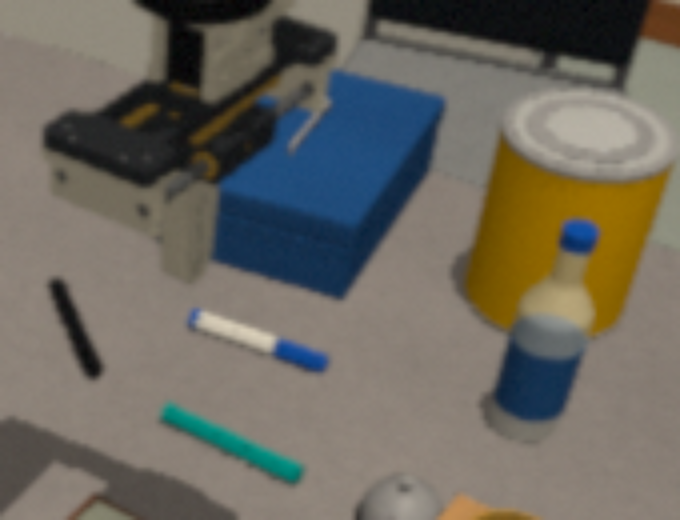

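The box's near face is at y≈0.45-0.48, so the gripper at the marker (0.406, 0.365) clears it and the turquoise marker.

Request:
send_rows(
  slide=[
    [-131,-332,150],
    [-131,-332,150],
    [-131,-332,150],
    [-131,-332,150],
    [-131,-332,150],
    [-131,-332,150],
    [-131,-332,150],
    [-131,-332,150],
    [-131,-332,150],
    [-131,-332,150],
    [-131,-332,200],
    [-131,-332,240],
    [-131,-332,275],
    [-131,-332,300],
    [-131,-332,310],
    [-131,-332,313],
    [-131,-332,313],
  ],
  spin=[-0.117,-0.117,-0.117,-0.117,-0.117,-0.117,-0.117,-0.117,-0.117,-0.117,-0.117,-0.117,-0.117,-0.117,-0.117,-0.117,-0.117],
  gripper=[-0.2,-0.2,-0.2,-0.2,-0.2,-0.2,-0.2,-0.2,-0.2,-0.2,-0.2,-0.2,-0.2,-0.2,-0.2,-0.2,-0.2],
)

```text
t: 9.25
tool_pos: [0.4047, 0.3646, 0.0179]
tool_rot: [[0.999, 0.043, 0.001], [0.043, -0.999, 0.0], [0.001, -0.0, -1.0]]
ft_force: [-0.1, -0.9, -0.2]
gripper_width: 0.0556
finger_force: 0.0
```

Request:
send_rows(
  slide=[
    [0,0,-1.5],
    [0,0,-1.5],
    [0,0,-1.5],
    [0,0,-1.5],
    [0,0,-1.5],
    [0,0,-1.5],
    [0,0,-1.5],
    [0,0,-1.5],
  ],
  spin=[0,0,0,0,0,0,0,0],
  gripper=[1,1,1,1,1,1,1,1],
  squeeze=12,
)

```text
t: 10.05
tool_pos: [0.4041, 0.3653, 0.0187]
tool_rot: [[0.999, 0.044, -0.0], [0.044, -0.999, -0.0], [-0.0, 0.0, -1.0]]
ft_force: [0.0, -0.6, 1.5]
gripper_width: 0.0173
finger_force: 12.0
```

Request:
send_rows(
  slide=[
    [0,0,-15],
    [0,0,-50],
    [0,0,-90],
    [10,60,-110],
    [59,344,-110],
    [59,344,-110],
    [59,344,-110],
    [59,344,-110],
    [59,344,-110],
    [59,344,-110],
    [59,344,-110],
    [59,344,-110],
    [59,344,-110],
    [59,344,-110],
    [59,344,-110],
  ],
  spin=[0,0,0,0.02,0.11,0.11,0.11,0.11,0.11,0.11,0.11,0.11,0.11,0.11,0.11],
  gripper=[1,1,1,1,1,1,1,1,1,1,1,1,1,1,1],
)

```text
t: 11.55
tool_pos: [0.478, 0.0253, 0.1287]
tool_rot: [[0.998, -0.064, 0.0], [-0.064, -0.998, 0.0], [0.0, -0.0, -1.0]]
ft_force: [0.1, 0.0, -0.2]
gripper_width: 0.0173
finger_force: 12.0
```

```bash
python3 - <<'E'
from h import *
s,st=wrist("w4");print(st["t"],st["gripper_width"])
c=optics.snapshot("side")["frame"][130:310,150:350];d=optics.snapshot("scene")["frame"][110:310,200:420]
cv2.imwrite("pics/w4c.png",np.vstack([np.hstack([cv2.resize(c,(390,300)),cv2.resize(d,(390,300))]),cv2.resize(s["frame"],(780,585))[:300]]))
E
```

```text
11.55 0.01732651738237076
```

View pics/w4c.png

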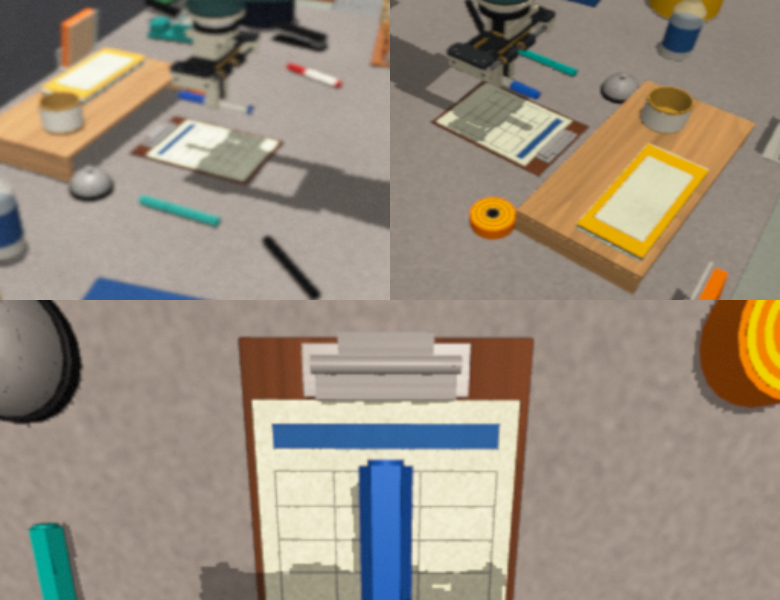

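The marker is held level on a flat, lined up with the board's centre line, cap towards the clip (cap end at about (385,462) in the lower panel) and well short of it.

Request:
send_rows(
  slide=[
    [0,0,30],
    [0,0,65],
    [0,0,90],
    [0,0,98],
    [0,0,102],
    [0,0,104],
    [0,0,105],
    [0,0,105.5],
    [0,0,105.5],
  ],
  spin=[0,0,0,0,0,0,0,0,0],
  gripper=[1,1,1,1,1,1,1,1,1],
)

```text
t: 12.6
tool_pos: [0.4784, 0.0242, 0.0238]
tool_rot: [[0.998, -0.066, 0.001], [-0.066, -0.998, 0.0], [0.001, -0.0, -1.0]]
ft_force: [0.0, 0.5, -0.6]
gripper_width: 0.0174
finger_force: 12.0
```

Request:
send_rows(
  slide=[
    [0,0,0.5],
    [0,0,1],
    [0,0,1.3],
    [0,0,1.3],
    [0,0,1.3],
  ],
  spin=[0,0,0,0,0],
  gripper=[1,1,1,1,1],
)

```text
t: 13.1
tool_pos: [0.4784, 0.0241, 0.0226]
tool_rot: [[0.998, -0.066, 0.0], [-0.066, -0.998, -0.0], [0.0, 0.0, -1.0]]
ft_force: [-4.4, 0.1, 7.7]
gripper_width: 0.0178
finger_force: 12.0
```

Request:
send_rows(
  slide=[
    [0,0,-0.4],
    [0,0,-0.6],
    [0,0,-0.6],
    [0,0,-0.6],
    [0,0,-0.6],
    [0,0,-0.6],
    [0,0,-0.6],
    [0,0,-0.6],
    [0,0,-10],
    [0,0,-40],
    [0,0,-90],
    [0,0,-140],
    [0,0,-190],
    [0,0,-240],
    [0,0,-240],
  ],
  spin=[0,0,0,0,0,0,0,0,0,0,0,0,0,0,0],
  gripper=[1,0.6,0.5,0.4,0.3,0.2,0.1,0,0,0,0,0,0,0,0],
)

```text
t: 14.6
tool_pos: [0.4794, 0.0241, 0.2699]
tool_rot: [[0.998, -0.066, 0.01], [-0.066, -0.998, -0.0], [0.01, -0.001, -1.0]]
ft_force: [0.7, 0.4, 0.6]
gripper_width: 0.0467
finger_force: 0.0
```

```bash
python3 - <<'E'
from h import *
s,st=wrist("w5");print(st["t"],st["gripper_width"],st["ft_force"],st["tool_pos"])
f=s["frame"];c=optics.snapshot("scene")["frame"][110:310,200:420]
cv2.imwrite("pics/w5c.png",np.hstack([f,cv2.resize(c,(288,262),interpolation=2)[:,:].repeat(1,0) if 0 else cv2.copyMakeBorder(cv2.resize(c,(288,262)),0,122,0,0,0)]))
E
```

```text
14.6 0.046731249019408415 [0.65553806 0.36296474 0.56224489] [0.47938882 0.02414099 0.26987359]
```

View pics/w5c.png

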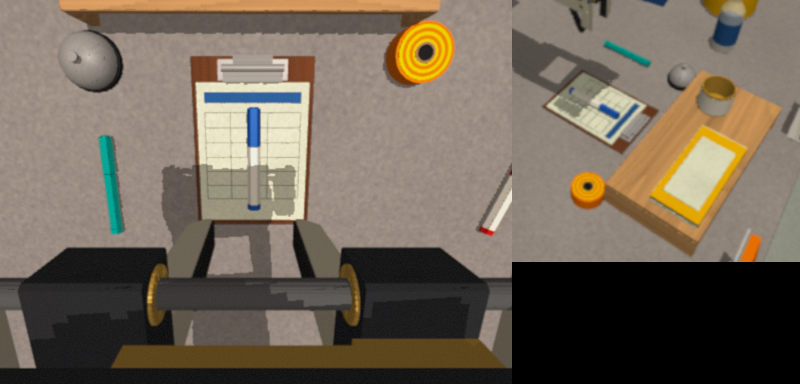

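The marker lies on the sheet at (254,108)-(254,210). It is clear of the clip, whose lower edge is at about row 82, and the board edge (row 57) is parallel to the riser edge (row 10). Handing in.

```bash
python3 -c "
from bench import robot
print(robot.finish_job())"
```

```text
the job is handed in; nothing more can be done
None
```

The job is handed in at about 15 s of the 58 s allowed: the clipboard lies square to the riser (within about 0.3°) with its clip end about 36 mm in front, the blue marker is set down on the sheet clear of the clip, and nothing else was seen to move.

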